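Release the fly-drying carrier and hold it up level

ROBOT

A 7-joint arm with a two-finger parallel gripper is mounted at the origin on the work surface. World frame = base frame: x ahead of the robot, y to its left, z up, the work surface at z = 0. Lengths are in m, angles in rad, forces in N, time in s.
With the tool pointing down it reaches from about 0.425 to 0.925 m from the base axis. Payload 6.8 kg.
Tool frame: the origin (TCP) lies on the centre line of the jaws, within the pads' length; the fingertips stand 14 mm ahead of it and the grasp point (between the pads) lies 5 mm behind it; z points along the fingers, y is the line along which they close (so a half turn about z gives the same grasp; the last joint's range is limited). The gripper opens to 88 mm and grips with 3 to 60 N. Pads are 20 mm wide; open, the fingers measure 115 mm over their backs; the gripper's body (75 mm by 178 mm) begins 61 mm behind the grasp point.
Start: joints at [-1.222, 0.477, 0.022, 1.555, -0.011, 1.109, -0.083], TCP at [0.298, 0.606, 0.237] pointing down, gripper open.
Joint ranges: [-2.96, 2.96], [-0.34, 2.1], [-1.41, 1.46], [0.24, 2.44], [-1.37, 4.51], [0.17, 1.92], [-2.96, 2.96]. Speed limits (rad/s): [2.39, 2.39, 3.14, 3.14, 3.14, 3.14, 3.14].

INTERFACE

Orientations are given as a unit quaternion [x, y, z, w].
In Python, from rig import telemetry, eyes, order gives the robot as it stands.
- The arm moves only by the shell command python3 -m crank 'ROWS' [FORCE]. ROWS is a JSON object of lists of equal length, an entry for each row: "rotation": the turn, a rotation vector about the world's x, y, z normalised to -1 to 1, where 1 is 120 degrees, a list of three; "delta_pos": the shift along the world's x, y, z normalised to -1 to 1, where 1 is 25 cm, a list of three; "fingers": the opening, from 0 (shut) to 1 (fully open). A call has exactly 10 rows; each row is the pose to reach, as a shift and turn from the pose commanded when the call began; what a row does not reach only later rows make up. A row lasts 1/12 s, in which the tool goes at most 41.7 mm and 7.16 degrees, less where a joint would pass 70% of its speed; a pose out of reach is approached as far as the arm can. A call with a number of a shift or a turn outside -1 to 1 is refused whole. A call with a gripper value outside its range is refused whole. The fingers move at their own pace and stop on an object; FORCE is the grip in N (left out, the last holds). Time passes only in rows, so rows that repeat a pose let the fingers close, or fill a call up. It gives the time, the measured TCP pose, the force, the opening and the grip force at its end, in the units of the state.
- telemetry.state(): the state, without advancing time (a new reading comes with each control period).
- eyes.grab_frame(name): name is "scene" or "side" or "wrist"; returns (picture, depth): 384x512x3 uint8, red, green, blue; 384x512 float32, m along the optical axis (not along the pixel's ray), 0 where there is no reading.
- eyes.camera_info(name): a dict with "K" (3x3 intrinsics, pixels), "cam_to_world" (4x4, takes a point from camera to world coordinates). Camera axes: x right, y down, z forward; pixel columns grow to the right and rows downward; lengths in m; the calibration is good to about 2 mm. A picture is of the moment at which its call begins: read the wrist's pose just before it. camera_info takes no time and is no camera call; for the wrist camera it gives the pose at the moment of the call.
- order.close_job(): hands the job in; it is judged then, once.
The state is a dict: "t": time; "qpos": joint angles; "joint_vel": joint speeds; "effort": joint torques, N m; "position": TCP position; "ee_rot": TCP orientation; "force": force on the tool from outside, world axes, zero at the start; "torque": the same for the moment, N m; "grip_width": opening from 0.0 (shut) to 1.0 (fully open); "grip_force": force on a finger pad.
Only numpy, scipy, OpenCV 4.12 (cv2) and the standard library are available. Lean on these libraries where they do the work, as an engineer would, in place of code of your own. Each camera call takes 0.05 s, during which the arm holds its last target. There are 200 camera calls.

TASK

The drying carrier with the freshly varnished flies is locked in its fixture: wind the handwheel counter-clockwise until the brass keeper touches the red stops, leaving the carrier seated meanwhile. Then grip the carrier by its wooden handle, lift it straight up about ten centimetres and hold it there steady and level; the varnish is wet, so never let it tip. Finish while still holding it in the air, with the keeper left at its stops, and do not disturb the other things on the bench.

Things in the scene. Friction and masses are not known exactly. Their poses are not given: they have to be found in the camera images.
- fixture: Fixed aluminium base plate, 130 (x) x 380 (y) x 10 mm thick, flat on the bench; origin at the centre of its underside; place and yaw vary. Along its own y axis, from -y to +y: the carrier's nest, the brass keeper, the red stops, and a grey gear housing (70 x 70 mm, top 46 mm above the bench) with the handwheel on top.
- nest (a point): Centre of the nest's floor, 10 mm above the bench. Dark rails stand 6 mm above the floor on all four sides, with about 2 mm clearance round the carrier's board. Axes as the fixture's.
- stops (a point): Mid-point between the two red stop blocks, on their faces towards the keeper, 23 mm above the bench; blocks 18 x 12 mm, tops 36 mm above the bench.
- wheel_axis (a point): Centre of the handwheel, on its vertical axis, half-way up its rim, 57 mm above the bench. Dark spoked wheel, 90 mm outside diameter, rim 52 to 62 mm above the bench.
- crank_grip (a point): Point on the axis of the handwheel's upright orange crank grip, 94 mm above the bench, 20 mm below its top. The grip is round, 16 mm in diameter, 50 mm long (64 to 114 mm above the bench), its axis 35 mm from the wheel's. It spins freely on its pin, so a gripper holding it need not turn as the wheel goes round. Its yaw is that free spin and means nothing.
- handwheel (a joint): Handwheel angle, rad, growing counter-clockwise seen from above; starts between 0 and 5.0; stops dead at 12.57, as the keeper meets the red stops. At 0 the crank grip lies in the fixture's +x direction from the wheel axis, so this angle is its direction in the fixture's frame. Light to turn (a few newtons at the crank grip); it stays where it is left.
- keeper (a joint): Travel of the brass keeper along the fixture's +y, m; geared to the handwheel, 15 mm a turn. 0.030 = touching the red stops. Its lip covers the +y end of the carrier's board by 20 mm at 0 and clears it by 10 mm at the stops. Block 62 x 40 mm, top 34 mm above the bench; lip 44 mm wide, underside 24.5 mm above the bench.
- carrier_handle (a point): Centre of the carrier's dark wooden handle bar, 96 mm above the carrier's underside (106 mm above the bench while nested). Bar 16 mm thick (x), 76 mm long (y), 24 mm high, flat-sided, level, on two 10 mm steel posts 30 mm either side of its centre; 74 mm of space below it. Axes: z up, y along the bar, x across it.
- carrier: Loose drying carrier: pale wooden board 76 (x) x 140 (y) x 12 mm with two cork strips holding six small black and purple flies (tops 63 mm above its underside, at x = +-27 mm) and the handle bar above its middle. Origin at the centre of its underside. 0.22 to 0.45 kg, balanced within a few mm of its middle. Its y axis lies along the fixture's.
- varnish_jar: Bystander: amber glass jar with black cap, 38 mm diameter, 55 mm tall, on the bench on the +x side of the fixture; origin under its centre.
- purple_spool: Bystander: purple thread spool, 32 mm diameter, 32 mm tall, on the bench on the +x side of the fixture; origin under its centre.
- black_spool: Bystander: black thread spool with white ends, 32 mm diameter, 32 mm tall, to the robot's left; origin under its centre.
- hair_stacker: Bystander: brass hair stacker (small tube on a wider foot), 34 mm diameter, 50 mm tall, between the robot and the fixture; origin under its centre.
- mug: Bystander: teal mug, 80 mm diameter, 90 mm tall, to the robot's right; origin under its centre.
- bodkin: Bystander: bodkin with blue handle, 130 mm long, lying to the robot's right.

How it is judged:
On the way, in this order (a step that is already met when the one before it is completed fails the run):
1. the keeper is wound back to the red stops while the carrier still sits in its nest (value of joint keeper above 0.0285 m and height (world z) of carrier_handle below 0.118 m), for 0.2 s.
2. the carrier is lifted 6 to 16 cm clear of the nest, level, in the fingers (height (world z) of carrier_handle between 0.166 and 0.266 m and angle between carrier_handle's own z axis and vertical below 0.12 rad and contact force between carrier and the fingers above 1 N and contact force between carrier and fixture below 0.1 N), for 0.3 s.
At the end, for the whole second after the job is handed in: The keeper is within 1.5 mm of the red stops; the carrier hangs in the gripper's fingers 60 to 160 mm above its nested height, tilted less than 0.12 rad (7 degrees), touching nothing of the fixture, slower than 30 mm/s and 0.2 rad/s, and stays so through the last second (all of step 2 and linear speed of carrier below 0.03 m/s and angular speed of carrier below 0.2 rad/s and value of joint keeper above 0.0285 m); the arm keeps its last pose, push and grip.
It fails at once if the carrier tips by more than 0.35 rad (20 degrees) (angle between carrier_handle's own z axis and vertical above 0.35 rad).
It fails at once if another thing on the bench (jar, spools, stacker, mug or bodkin) is moved by more than 30 mm (distance of any of varnish_jar, purple_spool, black_spool, hair_stacker, mug, bodkin from where it was at the start of the episode above 0.03 m).
It also fails if it takes over 56 s, if anything falls off the work surface, if the arm or the gripper's body presses on something with over 40 N, if the wrist force passes 120 N, or if a joint passes its speed limit or range.

## Working session

There is one attempt and no reset: what is moved stays moved. The work goes in short steps, Python scripts to look and compute and a shell command to move; the robot and the scene stay as the last step left them, time stands still between calls to the robot, and variables do not carry over. Pictures are saved under pics/ and viewed, at most 10 in all, crops included, and the job is handed in when it is done.

```bash
mkdir -p pics; ls
cat > h.py <<'E'
import numpy as np, cv2, sys
from rig import telemetry, eyes, order
def grab(n,save=None):
    info=eyes.camera_info(n); p,d=eyes.grab_frame(n)
    np.savez(f'{n}.npz',p=p,d=d,K=info['K'],T=info['cam_to_world'])
    if save: cv2.imwrite(f'pics/{save}.png',cv2.cvtColor(p,cv2.COLOR_RGB2BGR))
def load(n):
    z=np.load(f'{n}.npz'); return z['p'],z['d'],z['K'],z['T']
def cloud(n):
    p,d,K,T=load(n); v,u=np.mgrid[:d.shape[0],:d.shape[1]]
    X=np.stack([(u-K[0,2])/K[0,0]*d,(v-K[1,2])/K[1,1]*d,d],-1)
    W=X@T[:3,:3].T+T[:3,3]; W[d==0]=np.nan
    return p,W
def ray_at_z(n,u,v,z):
    p,d,K,T=load(n); r=T[:3,:3]@np.array([(u-K[0,2])/K[0,0],(v-K[1,2])/K[1,1],1]); o=T[:3,3]
    return o+r*(z-o[2])/r[2]
E
python3 - <<'E'
from h import *
s=telemetry.state(); print(s)
for n in ['scene','side']:
    grab(n,n+'1'); print(n,eyes.camera_info(n))
a=[cv2.imread(f'pics/{n}1.png') for n in ['scene','side']]
E
```

```text
pics
{'t': 0.0, 'qpos': array([-1.22211163,  0.47781051,  0.02234478,  1.55644667, -0.01146097,
        1.10930086, -0.08312586]), 'joint_vel': array([-0.00021097, -0.00150491,  0.00086383, -0.00196461, -0.00077667,
        0.00116488,  0.0003398 ]), 'effort': array([-4.94676733e-04, -5.82855713e+01,  1.53381284e+00, -2.72610140e+01,
       -5.43926668e-02,  1.66735874e-02,  1.34468100e-04]), 'position': array([0.29748826, 0.60526242, 0.23567686]), 'ee_rot': array([ 2.26407574e-01,  9.74032220e-01, -9.10433550e-04, -1.22228397e-04]), 'force': array([-0.04836243, -0.36589534,  0.88942994]), 'torque': array([-0.0143641 ,  0.01596315,  0.03896567]), 'grip_force': 0.0, 'grip_width': 1.0069815540949818}
scene {'K': array([[479.6510786 ,   0.        , 257.52564188],
       [  0.        , 479.6510786 , 188.60159952],
       [  0.        ,   0.        ,   1.        ]]), 'cam_to_world': array([[ 0.01743844,  0.80283956, -0.59594005,  1.35745065],
       [ 0.99979028, -0.02040254,  0.00177   ,  0.00479249],
       [-0.01073766, -0.59584594, -0.80302698,  1.23013156],
       [ 0.        ,  0.        ,  0.        ,  1.        ]])}
side {'K': array([[367.09146211,   0.        , 259.72368751],
       [  0.        , 367.09146211, 195.8250216 ],
       [  0.        ,   0.        ,   1.        ]]), 'cam_to_world': array([[ 0.69145164, -0.4197114 ,  0.58799402, -0.13670496],
       [-0.72231308, -0.38747523,  0.5728235 , -0.67289411],
       [-0.01258744, -0.82079552, -0.57108342,  0.73844567],
       [ 0.        ,  0.        ,  0.        ,  1.        ]])}
```

View pics/scene1.png

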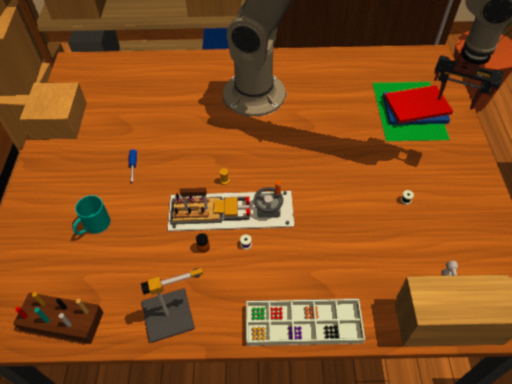

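View pics/side1.png

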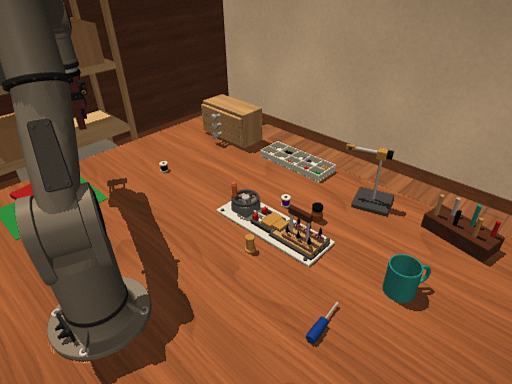

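The scene view shows the white plate spanning pixels (168,193)–(294,228). The nest and carrier are on the left at about (200,207), and the wheel is at (267,202) with its orange grip at about (277,188). I'll enlarge this and fit the plate.

Run:
```python
from h import *
p,W=cloud('scene')
c=cv2.cvtColor(p,cv2.COLOR_RGB2BGR)[175:240,155:305]
cv2.imwrite('pics/crop1.png',cv2.resize(c,None,fx=5.3,fy=5.3,interpolation=cv2.INTER_CUBIC))
sub=np.s_[170:245,150:310]
P=p[sub].astype(int);w=W[sub]
m=(P.min(-1)>140)&(abs(w[...,2]-.01)<.006)
q=w[m];m2=(abs(q[:,0]-np.median(q[:,0]))<.12);q=q[m2]
r=cv2.minAreaRect(q[:,:2].astype(np.float32)*1000);print(len(q),np.median(q[:,2]),r)
print(cv2.boxPoints(r))
# orange grip
m=(P[...,0]>130)&(P[...,1]<100)&(P[...,2]<70)&(w[...,2]>.07)
print('grip',m.sum(),np.nanmedian(w[m],0),w[m].min(0) if m.sum() else 0,w[m].max(0) if m.sum() else 0)
m=(w[...,2]>.09)&(w[...,1]<.0)
print('handle',m.sum(),np.median(w[m],0),w[m].min(0),w[m].max(0)); print(cv2.minAreaRect(w[m][:,:2].astype(np.float32)*1000))
m=(abs(w[...,2]-.062)<.004)&(w[...,1]>-.02); print('wheel',m.sum(),cv2.minEnclosingCircle(w[m][:,:2].astype(np.float32)*1000))
```

```text
1197 0.009535848299579763 ((529.3823852539062, -76.60989379882812), (133.48883056640625, 377.3775939941406), 1.1238360404968262)
[[ 458.95      110.73352 ]
 [ 466.35162  -266.57147 ]
 [ 599.81476  -263.9533  ]
 [ 592.41315   113.351685]]
grip 35 [0.50943344 0.06753068 0.11020488] [ 0.49981284 -0.21381696  0.0821607 ] [0.52616517 0.07423208 0.12046523]
handle 222 [ 0.53489481 -0.18193385  0.11396958] [ 0.52107635 -0.21804974  0.09030246] [ 0.54349312 -0.14330425  0.12236706]
((530.9970092773438, -180.7967071533203), (21.82861328125, 75.21407318115234), 2.9005119800567627)
wheel 278 ((527.2836303710938, 38.753746032714844), 45.90496826171875)
```

View pics/crop1.png

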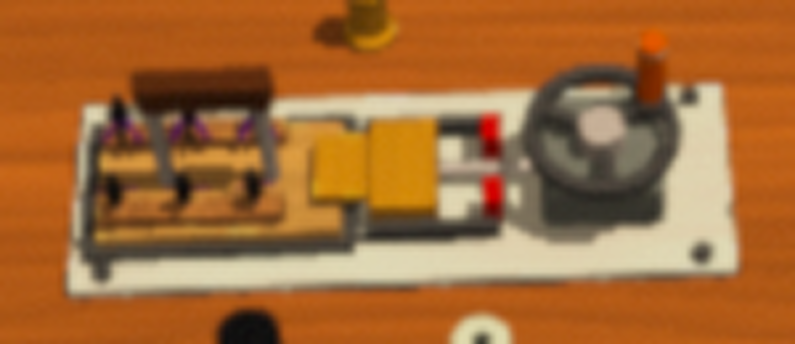

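Plate rectangle fit: 133x377 mm against 130x380 nominal, yaw about +1.2°. Wheel radius fits at 45.9 mm (45 nominal), with its centre near (0.527, 0.039). The grip is about 34 mm from the axis at roughly 2.1 rad, and the carrier handle is near (0.532, -0.181). That is consistent, so I'll start moving.

```bash
python3 -c "
from h import *
print(ray_at_z('scene',278,182.5,.114), ray_at_z('scene',267.8,198.6,.065))"
python3 -m crank '{"delta_pos":[[0.02,-0.05,0],[0.06,-0.15,0],[0.11,-0.27,0],[0.16,-0.4,0],[0.21,-0.53,0],[0.26,-0.66,0],[0.31,-0.78,0],[0.35,-0.88,0],[0.38,-0.96,0],[0.4,-1,0]],"rotation":[[0,0,-0.03],[0,0,-0.08],[0,0,-0.13],[0,0,-0.19],[0,0,-0.25],[0,0,-0.31],[0,0,-0.37],[0,0,-0.43],[0,0,-0.48],[0,0,-0.52]],"fingers":[1,1,1,1,1,1,1,1,1,1]}' 20
python3 -m crank '{"delta_pos":[[0.02,-0.05,0],[0.06,-0.15,0],[0.11,-0.27,0],[0.16,-0.4,0],[0.21,-0.53,0],[0.26,-0.66,0],[0.31,-0.78,0],[0.35,-0.88,0],[0.38,-0.96,0],[0.4,-1,0]],"rotation":[[0,0,0],[0,0,0],[0,0,0],[0,0,0],[0,0,0],[0,0,0],[0,0,0],[0,0,0],[0,0,0],[0,0,0]],"fingers":[1,1,1,1,1,1,1,1,1,1]}'
python3 - <<'E'
from h import *
from scipy.spatial.transform import Rotation as R
s=telemetry.state();print(s['position'],R.from_quat(s['ee_rot']).as_matrix(),s['qpos'])
grab('wrist','wrist1'); print(load('wrist')[3])
E
```

```text
[0.50846109 0.06748632 0.114     ] [0.53063551 0.03730437 0.065     ]
t: 0.93
position: [0.3987, 0.3523, 0.2365]
ee_rot: [0.702, 0.713, -0.001, 0.0]
force: [-0.8, 0.0, -0.5]
grip_width: 0.996
grip_force: 0.0
t: 1.77
position: [0.4982, 0.1026, 0.2366]
ee_rot: [0.698, 0.716, -0.0, 0.0]
force: [0.6, 0.5, -0.0]
grip_width: 1.004
grip_force: 0.0
[0.49823929 0.10257684 0.2365991 ] [[-2.47795512e-02  9.99692940e-01  1.15508772e-05]
 [ 9.99692581e-01  2.47795521e-02 -8.47333822e-04]
 [-8.47359865e-04 -9.44922561e-06 -9.99999641e-01]] [-0.72470489  0.21008048  0.46325101  1.97199827 -0.11114279  0.98417798
 -0.18378035]
[[ 0.99969135  0.02359811  0.00776729  0.49670952]
 [ 0.02481834 -0.96269069 -0.2694637   0.17574017]
 [ 0.00111866  0.2695733  -0.96297922  0.38577186]
 [ 0.          0.          0.          1.        ]]
```

View pics/wrist1.png

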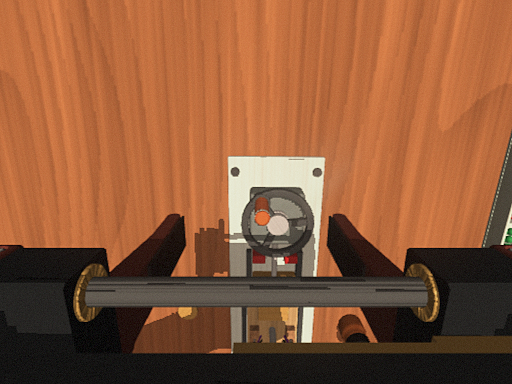

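The wrist view shows the grip top at (263,217), the wheel rim around (278,221) and the plate's +y corners at (229,157) and (325,157).

Run:
```python
from h import *
print('ray grip',ray_at_z('wrist',263,217,.114))
for c in [(229,157),(325,157)]: print(ray_at_z('wrist',*c,.01))
p,W=cloud('wrist')
w=W[150:262,220:335];P=p[150:262,220:335].astype(int)
m=(P[...,0]>150)&(P[...,1]<110)&(P[...,2]<80)&(w[...,2]>.10)&(w[...,2]<.13); q=w[m]
print('grip',len(q),np.median(q,0),cv2.minEnclosingCircle(q[q[:,2]>.11][:,:2].astype(np.float32)*1000))
m=(abs(w[...,2]-.062)<.003)&(P.max(-1)<110); q=w[m][:,:2]
# robust circle fit
from scipy.optimize import least_squares
f=lambda x:np.maximum(0,abs(np.hypot(*(q-x).T)-.0395)-.0055)
print('wheel',len(q),least_squares(f,[.53,.038],loss='soft_l1',f_scale=.001).x, cv2.minEnclosingCircle(q.astype(np.float32)*1000))
```

```text
ray grip [0.50684795 0.06731743 0.114     ]
[0.46291866 0.10998079 0.01      ]
[0.59036945 0.11312024 0.01      ]
grip 64 [0.50584364 0.06725731 0.11428673] ((505.66851806640625, 66.47445678710938), 7.491625785827637)
wheel 1650 [0.52362803 0.04005311] ((525.7076416015625, 37.61125564575195), 45.56168746948242)
```

```bash
python3 -m crank '{"delta_pos":[[0.016,-0.07,0],[0.032,-0.142,0],[0.032,-0.142,-0.06],[0.032,-0.142,-0.15],[0.032,-0.142,-0.25],[0.032,-0.142,-0.35],[0.032,-0.142,-0.45],[0.032,-0.142,-0.53],[0.032,-0.142,-0.58],[0.032,-0.142,-0.59]],"rotation":[[0,0,0],[0,0,0],[0,0,0],[0,0,0],[0,0,0],[0,0,0],[0,0,0],[0,0,0],[0,0,0],[0,0,0]],"fingers":[1,1,1,1,1,1,1,1,1,1]}' 20
python3 -m crank '{"delta_pos":[[0,0,0],[0,0,0],[0,0,0],[0,0,0],[0,0,0],[0,0,0],[0,0,0],[0,0,0],[0,0,0],[0,0,0]],"rotation":[[0,0,0],[0,0,0],[0,0,0],[0,0,0],[0,0,0],[0,0,0],[0,0,0],[0,0,0],[0,0,0],[0,0,0]],"fingers":[0.6,0.4,0.3,0.2,0.1,0.1,0.1,0.1,0.1,0.1]}' 20
```

```text
t: 2.65
position: [0.5038, 0.071, 0.0868]
ee_rot: [0.697, 0.717, -0.002, -0.001]
force: [-0.3, -0.0, 0.5]
grip_width: 1.003
grip_force: 0.0
t: 3.48
position: [0.5057, 0.0703, 0.0892]
ee_rot: [0.698, 0.716, 0.0, 0.0]
force: [-0.1, -0.1, 0.4]
grip_width: 0.28
grip_force: 0.0
```

```bash
python3 -m crank '{"delta_pos":[[0.002,-0.013,0],[0.002,-0.013,0],[0.002,-0.013,0],[0.002,-0.013,0],[0.002,-0.013,0],[0.002,-0.013,0],[0.002,-0.013,0],[0.002,-0.013,0],[0.002,-0.013,0],[0.002,-0.013,0]],"rotation":[[0,0,0],[0,0,0],[0,0,0],[0,0,0],[0,0,0],[0,0,0],[0,0,0],[0,0,0],[0,0,0],[0,0,0]],"fingers":[0.25,0.2,0.1,0.1,0.1,0.1,0.1,0.1,0.1,0.1]}' 20
python3 - <<'E'
import numpy as np
c=np.array([.5262,.0386]);g=np.array([.5062,.0671])
a0=np.degrees(np.arctan2(*(g-c)[::-1]));print(a0, 'to go',720+1.3-a0)
for k in range(4):
  a=a0+150*k; A=a+np.arange(1,11)*15
  P=lambda t:35e-3*np.c_[np.cos(np.radians(t)),np.sin(np.radians(t))]
  print(str(np.round((P(A)-P(np.array([a])))/.25,3).tolist()).replace(' ',''))
E
```

```text
t: 4.32
position: [0.5063, 0.0669, 0.0892]
ee_rot: [0.698, 0.716, 0.0, 0.0]
force: [0.8, -1.4, -0.5]
grip_width: 0.178
grip_force: 20.0
125.059426966887 to go 596.2405730331129
[[-0.027,-0.025],[-0.047,-0.056],[-0.057,-0.09],[-0.059,-0.127],[-0.051,-0.163],[-0.034,-0.195],[-0.009,-0.222],[0.021,-0.242],[0.056,-0.252],[0.093,-0.254]]
[[0.036,0.008],[0.068,0.025],[0.095,0.05],[0.115,0.08],[0.126,0.115],[0.127,0.152],[0.119,0.187],[0.102,0.22],[0.078,0.247],[0.047,0.266]]
[[-0.035,0.011],[-0.071,0.013],[-0.107,0.005],[-0.139,-0.012],[-0.166,-0.037],[-0.186,-0.068],[-0.197,-0.103],[-0.198,-0.139],[-0.191,-0.175],[-0.174,-0.207]]
[[0.025,-0.027],[0.056,-0.047],[0.09,-0.057],[0.127,-0.059],[0.163,-0.051],[0.195,-0.034],[0.222,-0.009],[0.242,0.021],[0.252,0.056],[0.254,0.093]]
```

The grip is held: 15.7 mm wide, lateral forces about 1 N. Winding the first 150°.

```bash
python3 -m crank '{"delta_pos":[[-0.027,-0.025,0],[-0.047,-0.056,0],[-0.057,-0.09,0],[-0.059,-0.127,0],[-0.051,-0.163,0],[-0.034,-0.195,0],[-0.009,-0.222,0],[0.021,-0.242,0],[0.056,-0.252,0],[0.093,-0.254,0]],"rotation":[[0,0,0],[0,0,0],[0,0,0],[0,0,0],[0,0,0],[0,0,0],[0,0,0],[0,0,0],[0,0,0],[0,0,0]],"fingers":[0.1,0.1,0.1,0.1,0.1,0.1,0.1,0.1,0.1,0.1]}' 20
```

```text
t: 5.15
position: [0.5296, 0.0029, 0.0891]
ee_rot: [0.699, 0.716, -0.001, -0.001]
force: [-3.4, 4.0, 2.9]
grip_width: 0.178
grip_force: 20.0
```

```bash
python3 -m crank '{"delta_pos":[[0.036,0.008,0],[0.068,0.025,0],[0.095,0.05,0],[0.115,0.08,0],[0.126,0.115,0],[0.127,0.152,0],[0.119,0.187,0],[0.102,0.22,0],[0.078,0.247,0],[0.047,0.266,0]],"rotation":[[0,0,0],[0,0,0],[0,0,0],[0,0,0],[0,0,0],[0,0,0],[0,0,0],[0,0,0],[0,0,0],[0,0,0]],"fingers":[0.1,0.1,0.1,0.1,0.1,0.1,0.1,0.1,0.1,0.1]}' 20
python3 -m crank '{"delta_pos":[[-0.035,0.011,0],[-0.071,0.013,0],[-0.107,0.005,0],[-0.139,-0.012,0],[-0.166,-0.037,0],[-0.186,-0.068,0],[-0.197,-0.103,0],[-0.198,-0.139,0],[-0.191,-0.175,0],[-0.174,-0.207,0]],"rotation":[[0,0,0],[0,0,0],[0,0,0],[0,0,0],[0,0,0],[0,0,0],[0,0,0],[0,0,0],[0,0,0],[0,0,0]],"fingers":[0.1,0.1,0.1,0.1,0.1,0.1,0.1,0.1,0.1,0.1]}' 20
```

```text
t: 5.98
position: [0.542, 0.0692, 0.0892]
ee_rot: [0.698, 0.716, -0.0, 0.001]
force: [-0.3, -5.7, -0.4]
grip_width: 0.174
grip_force: 20.0
t: 6.82
position: [0.4971, 0.0179, 0.0892]
ee_rot: [0.698, 0.716, -0.0, -0.001]
force: [1.4, 5.3, -2.4]
grip_width: 0.173
grip_force: 20.0
```

```bash
python3 -m crank '{"delta_pos":[[0.025,-0.027,0],[0.056,-0.047,0],[0.09,-0.057,0],[0.127,-0.059,0],[0.163,-0.051,0],[0.195,-0.034,0],[0.222,-0.009,0],[0.242,0.021,0],[0.25,0.044,0],[0.254,0.068,0]],"rotation":[[0,0,0],[0,0,0],[0,0,0],[0,0,0],[0,0,0],[0,0,0],[0,0,0],[0,0,0],[0,0,0],[0,0,0]],"fingers":[0.1,0.1,0.1,0.1,0.1,0.1,0.1,0.1,0.1,0.1]}' 20
python3 -m crank '{"delta_pos":[[0.001,0.008,0],[0.001,0.016,0],[0.001,0.02,0],[0.001,0.024,0],[0.001,0.026,0],[0.001,0.028,0],[0.001,0.03,0],[0.001,0.032,0],[0.001,0.034,0],[0.001,0.034,0]],"rotation":[[0,0,0],[0,0,0],[0,0,0],[0,0,0],[0,0,0],[0,0,0],[0,0,0],[0,0,0],[0,0,0],[0,0,0]],"fingers":[0.1,0.1,0.1,0.1,0.1,0.1,0.1,0.1,0.1,0.1]}' 20
```

```text
t: 7.65
position: [0.5611, 0.0353, 0.089]
ee_rot: [0.698, 0.716, -0.001, -0.0]
force: [-6.4, -1.2, 6.1]
grip_width: 0.172
grip_force: 20.0
t: 8.48
position: [0.5611, 0.0389, 0.0891]
ee_rot: [0.699, 0.715, -0.002, 0.002]
force: [-5.3, -10.2, 6.0]
grip_width: 0.175
grip_force: 20.0
```

Run:
```python
from h import *
grab('scene');p=load('scene')[0]
c=cv2.cvtColor(p,cv2.COLOR_RGB2BGR)[170:240,155:305]
cv2.imwrite('pics/crop2.png',cv2.resize(c,None,fx=5.3,fy=5.3,interpolation=cv2.INTER_CUBIC))
```

```text
(no output)
```

View pics/crop2.png

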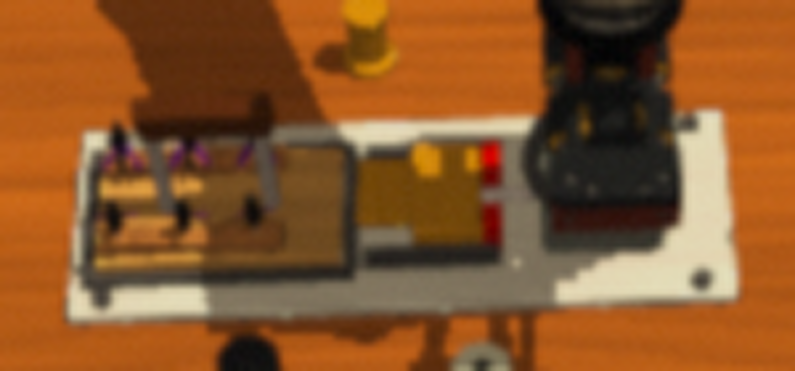

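The brass block now sits against the red stops at about (482,190), and its lip (left edge at 357) clears the board. I'll relax the push, release and rise.

```bash
python3 -m crank '{"delta_pos":[[0,-0.008,0],[0,-0.014,0],[0,-0.014,0],[0,-0.014,0],[0,-0.014,0],[0,-0.014,0],[0,-0.014,0],[0,-0.014,0],[0,-0.014,0],[0,-0.014,0]],"rotation":[[0,0,0],[0,0,0],[0,0,0],[0,0,0],[0,0,0],[0,0,0],[0,0,0],[0,0,0],[0,0,0],[0,0,0]],"fingers":[0.1,0.1,0.4,0.7,1,1,1,1,1,1]}' 20
python3 -m crank '{"delta_pos":[[0,0,0.04],[0,0,0.12],[0,0,0.22],[0,0,0.34],[0,0,0.46],[0,0,0.56],[0,0,0.62],[-0.02,-0.08,0.64],[-0.05,-0.18,0.64],[-0.08,-0.28,0.64]],"rotation":[[0,0,0],[0,0,0],[0,0,0],[0,0,0],[0,0,0],[0,0,0],[0,0,0],[0,0,0],[0,0,0],[0,0,0]],"fingers":[1,1,1,1,1,1,1,1,1,1]}'
python3 - <<'E'
from h import *
s=telemetry.state();print(s['position'])
grab('scene'); p,W=cloud('scene')
w=W[170:245,150:250]
m=(w[...,2]>.10)&(w[...,2]<.125)&(w[...,1]<-.12)&(abs(w[...,0]-.53)<.05)
q=w[m];print(len(q),cv2.minAreaRect(q[:,:2].astype(np.float32)*1000),q[:,2].max())
grab('wrist','wrist2')
E
```

```text
t: 9.37
position: [0.5615, 0.0403, 0.0892]
ee_rot: [0.698, 0.716, 0.0, 0.0]
force: [0.2, 0.0, -0.5]
grip_width: 0.747
grip_force: 0.0
t: 10.2
position: [0.5416, -0.0301, 0.2506]
ee_rot: [0.698, 0.716, 0.001, 0.001]
force: [-0.0, -0.0, -0.5]
grip_width: 0.998
grip_force: 0.0
[ 0.54158235 -0.03008119  0.25057056]
197 ((533.0086669921875, -180.89678955078125), (75.20691680908203, 21.89421844482422), 87.10625457763672) 0.123296729064442
```

View pics/wrist2.png

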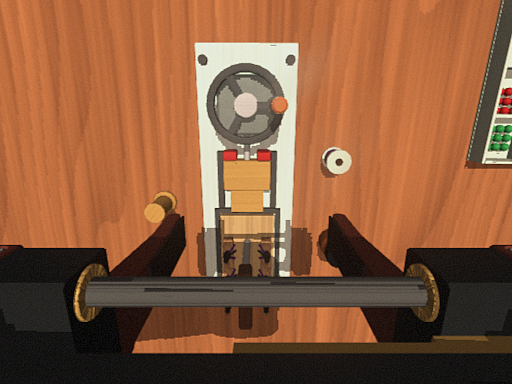

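The wrist view shows the crank grip released at (279,104), pointing +x, with the keeper against the red stops at (246,160). The handle bar is at about (245,265–328), partly behind the gripper. Next I'll refine the handle pose.

Run:
```python
from h import *
p,W=cloud('wrist')
m=(W[...,2]>.112)&(W[...,2]<.124)&(W[...,1]<-.13)&(abs(W[...,0]-.53)<.03)
q=W[m];print(len(q),cv2.minAreaRect(q[:,:2].astype(np.float32)*1000),np.median(q,0),q.min(0),q.max(0))
A=np.polyfit(q[:,1],q[:,0],1);print('slope',A,'x at -.181',np.polyval(A,-.181))
print('grip',ray_at_z('wrist',279,104,.114))
p,W=cloud('scene');m=(W[...,2]>.115)&(W[...,2]<.124)&(W[...,1]<-.13)&(W[...,1]>-.24)&(abs(W[...,0]-.53)<.03);q=W[m]
A=np.polyfit(q[:,1],q[:,0],1);print('scene slope',A,'x',np.polyval(A,-.181),q.min(0),q.max(0))
```

```text
383 ((529.3123779296875, -182.04110717773438), (15.884868621826172, 76.4552993774414), 1.1258705854415894) [ 0.52930043 -0.19937968  0.11873574] [ 0.52068687 -0.2202068   0.11204495] [ 0.53755779 -0.14375271  0.1209827 ]
slope [-0.01682587  0.52635305] x at -.181 0.5293985334881717
grip [0.56085799 0.03868443 0.114     ]
scene slope [-0.01670039  0.52881464] x 0.5318374141125404 [ 0.52321131 -0.21689773  0.11524344] [ 0.54323126 -0.14417478  0.12329673]
```

Handle fit from the wrist: 15.9x76.5 mm at (0.5295, -0.182), yaw 1.1°, top at 0.119. All match the spec. Moving over it, then down.

```bash
python3 -m crank '{"delta_pos":[[-0.004,-0.05,0],[-0.01,-0.13,0],[-0.018,-0.23,0],[-0.027,-0.34,0],[-0.035,-0.45,0],[-0.042,-0.54,0],[-0.046,-0.59,0],[-0.047,-0.608,0],[-0.047,-0.608,0],[-0.047,-0.608,0]],"rotation":[[0,0,0],[0,0,0],[0,0,0],[0,0,0],[0,0,0],[0,0,0],[0,0,-0.002],[0,0,-0.002],[0,0,-0.002],[0,0,-0.002]],"fingers":[1,1,1,1,1,1,1,1,1,1]}'
python3 -c "
from h import *
from scipy.spatial.transform import Rotation as R
s=telemetry.state();print(s['position'],R.from_quat(s['ee_rot']).as_matrix()[:,1:],s['qpos'])"
```

```text
t: 11.13
position: [0.5301, -0.1803, 0.249]
ee_rot: [0.699, 0.715, 0.0, -0.0]
force: [0.6, -0.1, 0.2]
grip_width: 0.999
grip_force: 0.0
[ 0.53012369 -0.18029207  0.24901323] [[ 9.99754033e-01 -2.34335121e-04]
 [ 2.21771376e-02  7.53347207e-04]
 [-2.17570465e-04 -9.99999689e-01]] [-0.25161286  0.30503297  0.58254339  1.85062883 -0.19323948  1.04253018
  0.42999294]
```

```bash
python3 -m crank '{"delta_pos":[[0,-0.006,-0.03],[0,-0.006,-0.08],[0,-0.006,-0.15],[0,-0.006,-0.23],[0,-0.006,-0.32],[0,-0.006,-0.41],[0,-0.006,-0.49],[0,-0.006,-0.55],[0,-0.006,-0.58],[0,-0.006,-0.59]],"rotation":[[0,0,0],[0,0,0],[0,0,0],[0,0,0],[0,0,0],[0,0,0],[0,0,0],[0,0,0],[0,0,0],[0,0,0]],"fingers":[1,1,1,1,1,1,1,1,1,1]}' 20
python3 -m crank '{"delta_pos":[[0,0,0],[0,0,0],[0,0,0],[0,0,0],[0,0,0],[0,0,0],[0,0,0],[0,0,0],[0,0,0],[0,0,0]],"rotation":[[0,0,0],[0,0,0],[0,0,0],[0,0,0],[0,0,0],[0,0,0],[0,0,0],[0,0,0],[0,0,0],[0,0,0]],"fingers":[0.7,0.5,0.4,0.35,0.3,0.28,0.26,0.25,0.24,0.24]}' 20
```

```text
t: 11.97
position: [0.5291, -0.1818, 0.1]
ee_rot: [0.699, 0.715, -0.001, -0.001]
force: [1.0, 0.8, 0.4]
grip_width: 0.993
grip_force: 0.0
t: 12.8
position: [0.5297, -0.1832, 0.1017]
ee_rot: [0.7, 0.714, 0.0, -0.0]
force: [-0.7, 0.3, -0.0]
grip_width: 0.279
grip_force: 0.0
```

```bash
python3 -m crank '{"delta_pos":[[0,0.003,0],[0,0.003,0],[0,0.003,0],[0,0.003,0],[0,0.003,0],[0,0.003,0],[0,0.003,0],[0,0.003,0],[0,0.003,0],[0,0.003,0]],"rotation":[[0,0,0],[0,0,0],[0,0,0],[0,0,0],[0,0,0],[0,0,0],[0,0,0],[0,0,0],[0,0,0],[0,0,0]],"fingers":[0.22,0.18,0.14,0.1,0.1,0.1,0.1,0.1,0.1,0.1]}' 35
```

```text
t: 13.63
position: [0.5295, -0.1823, 0.1016]
ee_rot: [0.7, 0.714, -0.0, -0.0]
force: [-1.4, 1.0, -0.2]
grip_width: 0.179
grip_force: 35.0
```

The bar is gripped (15.8 mm wide, 35 N, side load under 2 N). Next, a slow lift of 100 mm.

```bash
python3 -m crank '{"delta_pos":[[0,0,0.004],[0,0,0.01],[0,0,0.02],[0,0,0.032],[0,0,0.046],[0,0,0.062],[0,0,0.08],[0,0,0.1],[0,0,0.115],[0,0,0.12]],"rotation":[[0,0,0],[0,0,0],[0,0,0],[0,0,0],[0,0,0],[0,0,0],[0,0,0],[0,0,0],[0,0,0],[0,0,0]],"fingers":[0.1,0.1,0.1,0.1,0.1,0.1,0.1,0.1,0.1,0.1]}' 35
python3 -c "
from h import *
grab('side','side2')
p=cv2.imread('pics/side2.png')[180:280,200:350]; cv2.imwrite('pics/side2c.png',cv2.resize(p,None,fx=5,fy=5,interpolation=cv2.INTER_CUBIC))
print(telemetry.state()['torque'])"
```

```text
t: 14.47
position: [0.5302, -0.1826, 0.1326]
ee_rot: [0.7, 0.714, 0.0, 0.001]
force: [-0.5, 0.2, -3.7]
grip_width: 0.179
grip_force: 35.0
[-0.02179604  0.07819376 -0.04708078]
```

View pics/side2c.png

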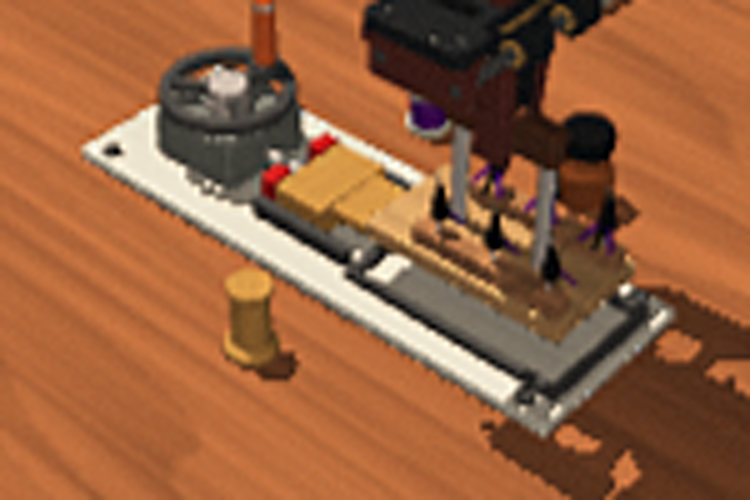

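The side crop shows the board, around (500,250), clear of the nest rails and level. The keeper is still at the red stops at (300,175). Lifting the remaining 70 mm and holding.

```bash
python3 -m crank '{"delta_pos":[[0,0,0.01],[0,0,0.03],[0,0,0.06],[0,0,0.1],[0,0,0.14],[0,0,0.18],[0,0,0.22],[0,0,0.25],[0,0,0.27],[0,0,0.28]],"rotation":[[0,0,0],[0,0,0],[0,0,0],[0,0,0],[0,0,0],[0,0,0],[0,0,0],[0,0,0],[0,0,0],[0,0,0]],"fingers":[0.1,0.1,0.1,0.1,0.1,0.1,0.1,0.1,0.1,0.1]}' 35
python3 -m crank '{"delta_pos":[[0,0,0],[0,0,0],[0,0,0],[0,0,0],[0,0,0],[0,0,0],[0,0,0],[0,0,0],[0,0,0],[0,0,0]],"rotation":[[0,0,0],[0,0,0],[0,0,0],[0,0,0],[0,0,0],[0,0,0],[0,0,0],[0,0,0],[0,0,0],[0,0,0]],"fingers":[0.1,0.1,0.1,0.1,0.1,0.1,0.1,0.1,0.1,0.1]}' 35
python3 -c "
from h import *
grab('side','side3')
p=cv2.imread('pics/side3.png')[150:280,190:360]; cv2.imwrite('pics/side3c.png',cv2.resize(p,None,fx=4.5,fy=4.5,interpolation=cv2.INTER_CUBIC))"
```

```text
t: 15.35
position: [0.5301, -0.1825, 0.2027]
ee_rot: [0.7, 0.714, 0.0, 0.0]
force: [0.6, 0.4, -3.9]
grip_width: 0.182
grip_force: 35.0
t: 16.18
position: [0.5297, -0.1824, 0.2016]
ee_rot: [0.7, 0.714, -0.0, -0.0]
force: [-0.3, 0.1, -4.1]
grip_width: 0.178
grip_force: 35.0
```

View pics/side3c.png

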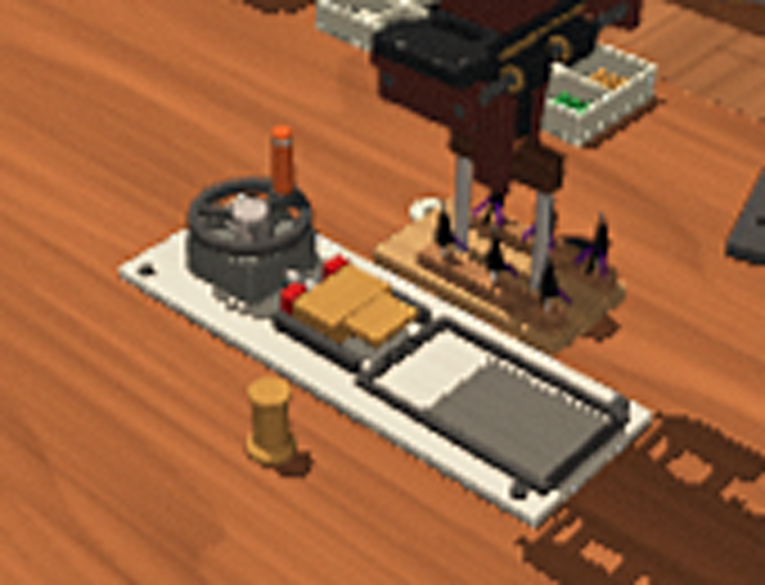

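The carrier hangs level, about 100 mm above the empty nest (board around (500,280)). The keeper is against the red stops at (315,285), and the load is steady at 4 N. Handing in.

```bash
python3 -c "
from rig import order
print(order.close_job())"
```

```text
the job is handed in; nothing more can be done
None
```

I wound the keeper back to the red stops, gripped the carrier by its handle and lifted it 100 mm, where it hung level and steady in the last picture; I handed the job in at about 16 s, and the judge returned no verdict.

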